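Hang the swab pail on the twin hook

TASK

Take the small steel pail that has a handle: with the pail still standing on the desk, swing its folded handle up until it stands upright, then carry the pail by the handle and hang it over both prongs of the twin-hook stand. It should end up hanging still and level, clear of the stand's base, with nobody holding it; leave the handleless beaker and the two vials where they are, and do not tip the pail over.

Things in the scene. Friction and masses are not known exactly. Their poses are not given: they have to be found in the camera images.
- pail: Open round steel pail, 100 mm across the rim, 80 mm at the foot, 75 mm high, about 0.25 kg, standing loose on the desk. Origin at the centre of its underside, z up. The handle's hinge axis runs along the pail's own y, 65 mm above the origin (wire arms at y = +-60 mm). The handle lies folded towards the pail's own -x, the side nearer the robot.
- bail_grip (a point): Middle of the pail's handle bar: a straight, ribbed white grip 12 mm thick, 100 mm long, parallel to the pail's y, carried by two thin wire arms 95 mm from the hinge axis. Folded, it stands 73 to 86 mm out from the pail's axis and 105 to 126 mm above the desk; upright, it is centred over the pail, 160 mm above its underside.
- bail (a joint): Angle of the pail's handle: 0 = folded on its stop (25 degrees above level, towards the pail's -x); 1.13 = upright; 2.26 = folded to the other side. Starts between 0 and 0.25. The slightly stiff hinge (0.014 N m) holds the handle where it is left. A slanting fingertip under the bar swings it up easily (or pinch it and follow the arc); a level push at the hinge may tip the pail.
- hook_stand: Fixed stand: white base plate 140 x 130 x 10 mm (own x -112 to +28 mm) with two parallel steel rods 8 mm thick, 68 mm between centres (60 mm clear for the fingers). Each rises at own x = +15 mm, bends to the stand's own -x (roughly to the robot), dips into a saddle and ends in an upturned tip, open to -x. Origin on the desk 70 mm behind the saddles' middle, z up, y from rod to rod.
- saddle (a point): Midpoint between the stand's two saddles, level with the rods' upper surface, 190 mm above the desk; axes as the stand's. Flat from x = -14 to +16 mm; the upturned tips at x = -36 mm reach 25 mm above it; behind, the rods rise to 16 mm above it at x = +50 mm and go down to the base at x = +85 mm. A 12 mm bar lying in both saddles has its centre 6 mm above this point.
- beaker: Bystander, loose: steel beaker, 100 mm across the rim and 75 mm high like the pail, but without ears or handle, at the right of the desk. Origin at the centre of its underside. Leave it alone.
- vial_a: Bystander, loose: white medicine vial, 22 mm across, 47 mm high, near the middle of the desk. Origin at the centre of its underside. Leave it alone.
- vial_b: Bystander, loose: white medicine vial with a green cap, 22 mm across, 47 mm high, at the right of the desk. Origin at the centre of its underside. Leave it alone.

How it is judged:
On the way:
1. the handle stands upright (within about 17 degrees) while the pail stands on the desk (value of joint bail between 0.83 and 1.43 rad and height (world z) of pail below 0.005 m and angle between pail's own z axis and vertical below 0.1 rad), for 0.2 s.
At the end, for the whole second after the job is handed in: The pail hangs by its handle bar from both saddles of the stand: bar centre within 30 mm (front) and 35 mm (back) along, 25 mm across, and 4 mm below to 20 mm above the saddle point; pail at least 15 mm off the desk, level within 17 degrees and still (under 0.05 m/s and 0.6 rad/s) (x of bail_grip in the frame of saddle between -0.03 and 0.035 m and y of bail_grip in the frame of saddle between -0.025 and 0.025 m and z of bail_grip in the frame of saddle between -0.004 and 0.02 m and height (world z) of pail above 0.015 m and angle between pail's own z axis and vertical below 0.3 rad and contact force between pail and hook_stand above 0.5 N and linear speed of pail below 0.05 m/s and angular speed of pail below 0.6 rad/s); the robot touches nothing.
It fails at once if the pail is tipped over (more than 45 degrees) (angle between pail's own z axis and vertical above 0.785 rad).
It fails at once if the beaker or a vial is moved by more than 30 mm (distance of any of beaker, vial_a, vial_b from where it was at the start of the episode above 0.03 m).
It also fails if it takes over 61 s, if anything falls off the work surface, if the arm or the gripper's body presses on something with over 40 N, if the wrist force passes 120 N, or if a joint passes its speed limit or range.

ROBOT

A 6-joint arm with a two-finger parallel gripper is mounted at the origin on the work surface; the furniture and walls round the work are solid. World frame = base frame: x ahead of the robot, y to its left, z up, the work surface at z = 0. Lengths are in m, angles in rad, forces in N, time in s.
With the tool pointing down it reaches from about 0.35 to 0.725 m from the base axis. Payload 4.3 kg.
Tool frame: the origin (TCP) lies at the very end of the fingers, on their centre line; the grasp point (between the pads) lies 19 mm behind it; z points along the fingers, x is the direction in which the jaws open and shut, and the axes are right-handed (so a half turn about z gives the same grasp; the last joint's range is limited). The gripper opens to 85 mm and grips with 20 to 120 N. Pads are 22 mm wide; open, the fingers measure 114 mm over their backs; the gripper's body (76 mm by 85 mm) begins 54 mm behind the grasp point. The pads swing forward as they close: fully open they stand 13 mm farther back than shut.
Start: joints at [1.175, 0.377, 0.081, 1.274, 0, 1.46], TCP at [0.162, 0.552, 0.207] pointing down, gripper open.
Joint ranges: [-2.72, 2.72], [-0.84, 1.66], [-1.02, 1.22], [-1.77, 2.12], [-1.37, 1.28], [-3.14, 3.14]. Speed limits (rad/s): [2.57, 2.57, 3.14, 3.14, 3.14, 3.14].

INTERFACE

Orientations are given as [roll, pitch, yaw] about the fixed x, y, z axes, in that order (R = Rz(yaw) Ry(pitch) Rx(roll)).
In Python, from rig import env, read_camera gives the robot as it stands.
- The arm moves only by the tool carry_out, never from a script. Its arguments are lists of equal length, an entry for each row: "linear": the shift along the tool's x, y, z in units of 30 mm (1.0 is 30 mm), a list of three; "angular": the turn, a rotation vector about the tool's x, y, z in units of 6 degrees (1.0 is 6 degrees), a list of three. In form: {"linear": [[dx, dy, dz], ...], "angular": [[wx, wy, wz], ...]}. A call has exactly 10 rows; each row is the pose to reach, as a shift and turn from the pose commanded when the call began, along the tool's axes at that moment; what a row does not reach only later rows make up. A row lasts 1/12 s, in which the tool goes at most 41.7 mm and 7.16 degrees, less where a joint would pass 70% of its speed; a pose out of reach is approached as far as the arm can. A call with a gripper value outside its range is refused whole. "jaw" is the opening, from 0 (shut) to 1 (fully open), set as the call begins (left out, the last holds). The fingers move at their own pace and stop on an object; "grip_force" is the grip in N (left out, the last holds). Time passes only in rows, so rows that repeat a pose let the fingers close, or fill a call up. It gives the time, the measured TCP pose, the force and the opening at its end, in the units of the state.
- env.state(): the state, without advancing time (a new reading comes with each control period).
- read_camera(name): name is "side" or "top" or "wrist"; returns a dict with "image" (384x512x3 uint8, red, green, blue), "mtx" (3x3 intrinsics, pixels), "rvec" (rotation vector, rad) and "tvec" (3), from world to camera coordinates, as OpenCV has them. Camera axes: x right, y down, z forward; pixel columns grow to the right and rows downward; lengths in m; the calibration is good to about 2 mm. A picture is of the moment at which its call begins. There is no depth.
- env.close_job(): hands the job in, once; it reports no verdict.
The state is a dict: "time_s": time; "qpos": joint angles; "dq": joint speeds; "effort": joint torques, N m; "ee_pos": TCP position; "eef_rot": TCP orientation; "ft_force": force on the tool from outside, world axes, zero at the start; "wrist_torque": the same for the moment, N m; "width": finger opening in m.
Only numpy, scipy, OpenCV 4.12 (cv2) and the standard library are available. Lean on these libraries where they do the work, as an engineer would, in place of code of your own. Each camera call takes 0.05 s, during which the arm holds its last target. There are 200 camera calls.

## Working session

There is one attempt and no reset: what is moved stays moved. The work goes in short steps, Python scripts to look and compute and a tool call to move; the robot and the scene stay as the last step left them, time stands still between calls to the robot, and variables do not carry over. Pictures are saved under pics/ and viewed, about 8 in all and at most 12, crops included, and the job is handed in when it is done.

Besides the shell and the picture viewer there is one more tool, called after "Call:" as a command line: name --argument value ..., lists and objects as JSON in quotes. carry_out: Moves the arm, as the interface text tells. Its arguments: {"type":"object","properties":{"linear":{"type":"array","items":{"type":"array","items":{"type":"number"}}},"angular":{"type":"array","items":{"type":"array","items":{"type":"number"}}},"jaw":{"type":"number"},"grip_force":{"type":"number"}},"required":["linear","angular"]}

```bash
mkdir -p pics; ls
cat > h.py <<'E'
import numpy as np, cv2
from scipy.spatial.transform import Rotation as R
from rig import env, read_camera
def cam(n):
    c=read_camera(n); c['R']=cv2.Rodrigues(np.array(c['rvec'],float))[0]; c['t']=np.array(c['tvec'],float).ravel(); c['K']=np.array(c['mtx'],float); return c
def ray(c,p):
    d=c['R'].T@np.linalg.inv(c['K'])@np.array([p[0],p[1],1.]); return -c['R'].T@c['t'], d/np.linalg.norm(d)
def onz(c,p,z):
    o,d=ray(c,p); return o+d*(z-o[2])/d[2]
def proj(c,X):
    return cv2.projectPoints(np.array(X,float).reshape(-1,1,3),np.array(c['rvec'],float),c['t'],c['K'],None)[0].reshape(-1,2)
def tri(c1,p1,c2,p2):
    o1,d1=ray(c1,p1);o2,d2=ray(c2,p2)
    s=np.linalg.lstsq(np.c_[d1,-d2],o2-o1,rcond=None)[0]
    a=o1+s[0]*d1;b=o2+s[1]*d2; return (a+b)/2,np.linalg.norm(a-b)
def save(c,n,box=None,k=1):
    im=c['image'][:,:,::-1]
    if box: im=im[box[1]:box[3],box[0]:box[2]]
    cv2.imwrite('pics/'+n,cv2.resize(im,None,fx=k,fy=k,interpolation=cv2.INTER_CUBIC))
E
python3 - <<'E'
from h import *
import pickle
print(env.state())
cs={n:cam(n) for n in('side','top')}
pickle.dump(cs,open('c0.pkl','wb'))
for n,c in cs.items(): save(c,n+'0.png',None,1.5); print(n,-c['R'].T@c['t'],c['R'][2])
E
```

```text
pics
{'time_s': 0.0, 'qpos': array([1.17469518e+00, 3.78072781e-01, 7.96779074e-02, 1.27440975e+00,
       2.34635915e-05, 1.46050640e+00]), 'dq': array([-0.00030527, -0.00054532,  0.00105622,  0.00168074,  0.0010194 ,
       -0.00077873]), 'effort': array([ 4.67344853e-04, -4.63607061e+01,  2.69873035e+01,  2.09051563e-02,
       -2.80855857e-04, -3.31017134e-06]), 'ee_pos': array([0.16182853, 0.55104454, 0.20567552]), 'eef_rot': array([-3.14134829e+00,  1.99350730e-03,  1.28498532e+00]), 'ft_force': array([0.50561095, 0.46654268, 0.05275904]), 'wrist_torque': array([ 0.02119993, -0.02829912, -0.0058219 ]), 'width': 0.08541502000223195}
side [ 0.52577932 -1.10885841  0.65404837] [-0.05025954  0.8905584  -0.45208376]
top [ 0.3798967  -0.11577722  1.36533832] [ 0.06430408 -0.00697419 -0.99790598]
```

View pics/side0.png

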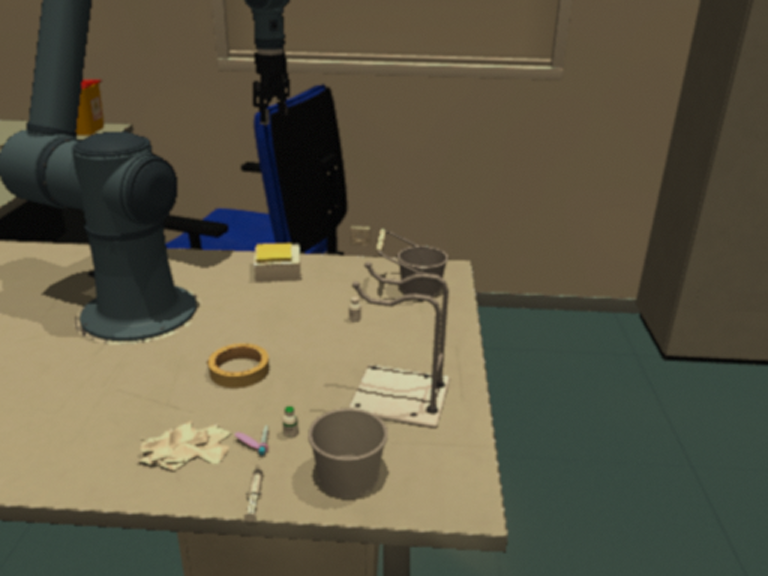

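View pics/top0.png

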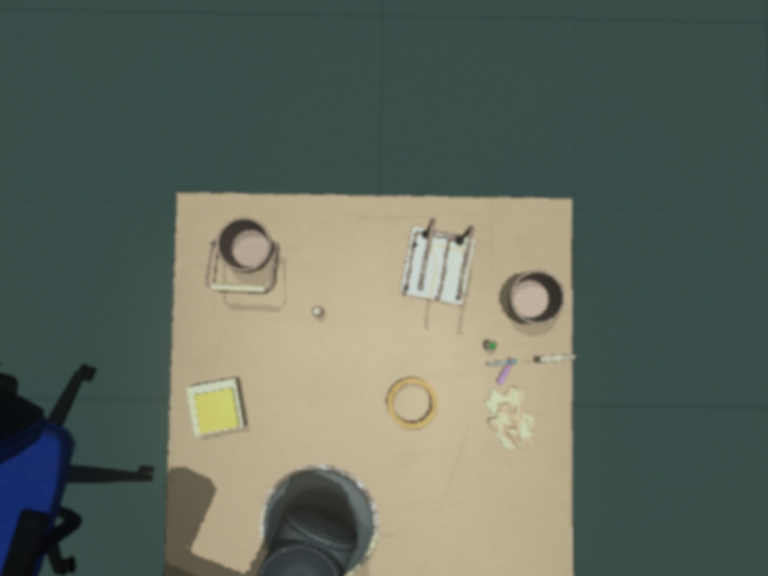

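Side: the pail is at about (420,265) with its grip bar near (380,240). The stand's saddles are near (385,285). Top: the pail is at (247,245), its bar runs (210,288)-(265,291), and the rods run (425,225..290) and (468,235..300). I'll enlarge these.

Run:
```python
from h import *
import pickle
cs=pickle.load(open('c0.pkl','rb'))
def crop(n,b,k):
    im=cs[n]['image'][:,:,::-1][b[1]:b[3],b[0]:b[2]]; return cv2.resize(im,None,fx=k,fy=k,interpolation=cv2.INTER_CUBIC)
# each crop k=5 , 80x60 -> 400x300
A=[crop('top',(130,140,210,200),5),crop('top',(255,140,335,200),5),crop('side',(235,145,315,205),5),crop('side',(220,170,300,230),5)]
cv2.imwrite('pics/crops.png',np.vstack([np.hstack(A[:2]),np.hstack(A[2:])]))
for n,c in cs.items(): print(n,proj(c,[env.state()['ee_pos'],[.6,.2,0],[.6,0,0],[0.6,0.2,0.1]]).round(1).tolist())
```

```text
side [[183.0, 90.6], [298.8, 186.3], [300.6, 218.0], [300.8, 157.8]]
top [[-13.9, 303.7], [150.1, 145.6], [216.4, 146.6], [142.0, 139.8]]
```

View pics/crops.png

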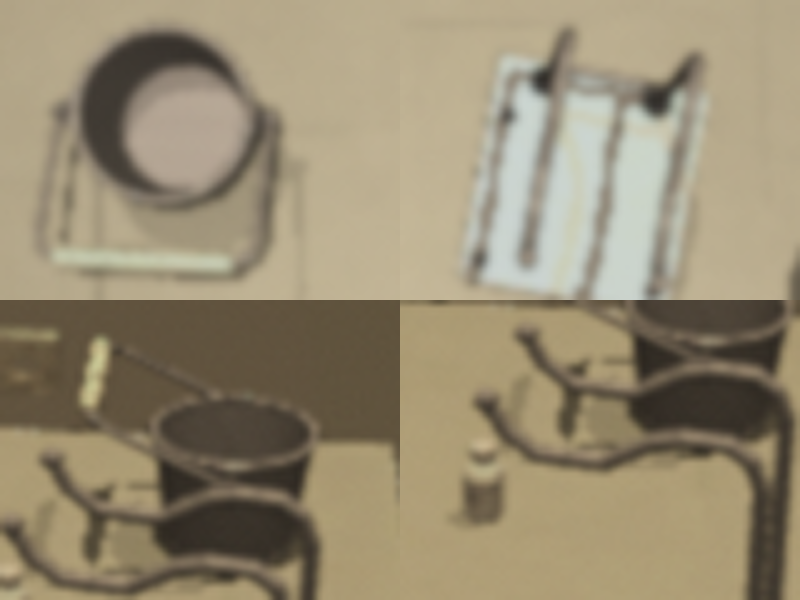

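Run:
```python
from h import *
import pickle
cs=pickle.load(open('c0.pkl','rb')); T,S=cs['top'],cs['side']
f=lambda x,y,x0,y0:((x+.5)/5-.5+x0,(y+.5)/5-.5+y0)
t1=lambda x,y:f(x,y,130,140)
t2=lambda x,y:f(x-400,y,255,140)
s3=lambda x,y:f(x,y-300,235,145)
s4=lambda x,y:f(x-400,y-300,220,170)
P=lambda *a:print(*[np.round(i,4) if not isinstance(i,str) else i for i in a])
P('gripL',*tri(T,t1(53,256),S,s3(99,340)))
P('gripR',*tri(T,t1(230,266),S,s3(90,404)))
P('rim',*[onz(T,t1(*p),.075) for p in [(171,117),(80,117),(262,117),(171,30),(171,205)]])
P('rimC tri',*tri(T,t1(171,117),S,s3(234,433)))
P('ears',onz(T,t1(62,110),.065),onz(T,t1(272,115),.065))
P('tipL',*tri(T,t2(527,262),S,s4(522,332)))
P('tipR',*tri(T,t2(660,287),S,s4(487,402)))
P('backs',onz(T,t2(568,40),.206),onz(T,t2(697,60),.206))
P('base',*[onz(T,t2(*p),.01) for p in[(500,55),(708,90),(675,297),(465,275)]])
P('rodfeet',onz(T,t2(545,78),.01),onz(T,t2(655,102),.01))
P('sad z', S['R']@[0,0,1])
```

```text
gripL [0.4554 0.1978 0.1123] 0.0013
gripR [0.4536 0.1006 0.1115] 0.0035
rim [0.5386 0.1424 0.075 ] [0.5378 0.1942 0.075 ] [0.5393 0.0906 0.075 ] [0.5886 0.1437 0.075 ] [0.4883 0.1411 0.075 ]
rimC tri [0.5397 0.142  0.0776] 0.0028
ears [0.543 0.207 0.065] [0.5418 0.0865 0.065 ]
tipL [ 0.4522 -0.1819  0.211 ] 0.0008
tipR [ 0.4416 -0.2497  0.2094] 0.003
backs [ 0.5669 -0.2021  0.206 ] [ 0.5575 -0.2686  0.206 ]
base [ 0.5888 -0.1759  0.01  ] [ 0.5694 -0.3011  0.01  ] [ 0.4447 -0.282   0.01  ] [ 0.4561 -0.1565  0.01  ]
rodfeet [ 0.5753 -0.2031  0.01  ] [ 0.5617 -0.2693  0.01  ]
sad z [ 0.0163 -0.8918 -0.4521]
```

```bash
cat >> h.py <<'E'
def Rt(tau,yaw=0): # tool tilted tau deg from down towards its yaw heading
    return R.from_euler('z',yaw)*R.from_euler('y',-tau,degrees=True)*R.from_euler('x',np.pi)
def move(p,Rg,s=None):
    s=s or env.state(); r=R.from_euler('xyz',s['eef_rot'])
    return (r.inv().apply(np.array(p)-s['ee_pos'])/.03).round(2),((r.inv()*Rg).as_rotvec(degrees=True)/6).round(2)
E
python3 -c "
from h import *
print(move([.36,.1475,.30],Rt(0)))"
```

```text
(array([-11.05,  10.13,  -3.12]), array([1.000e-02, 2.000e-02, 1.227e+01]))
```

Call:
carry_out --linear '[[-1.1,1.0,-1.5],[-2.2,2.0,-3.1],[-3.3,3.0,-3.1],[-4.4,4.0,-3.1],[-5.5,5.1,-3.1],[-6.6,6.1,-3.1],[-7.7,7.1,-3.1],[-8.8,8.1,-3.1],[-10,9.1,-3.1],[-11.05,10.1,-3.1]]' --angular '[[0,0,1.2],[0,0,2.4],[0,0,3.6],[0,0,4.8],[0,0,6],[0,0,7.2],[0,0,8.4],[0,0,9.6],[0,0,10.8],[0,0,11.9]]' --jaw 0.45

```text
time_s: 0.93
ee_pos: [0.3321, 0.2024, 0.2992]
eef_rot: [3.142, 0.0, 0.033]
ft_force: [0.7, 0.2, -0.2]
width: 0.0384
```

```bash
python3 -c "
from h import *
s=env.state();print(s['ee_pos'],s['eef_rot'],s['width'],s['qpos'])
t=np.radians(45);d=np.array([np.sin(t),0,-np.cos(t)])
b=np.array([.4545,.148,.111])
print(move(b+d*(.019-.09),Rt(45)))"
```

```text
[0.33208595 0.20244027 0.2991779 ] [3.14158092e+00 1.81529627e-04 3.33170568e-02] 0.03844034287280544 [ 3.83921730e-01 -1.25793686e-02 -1.61178393e-01  1.42237182e+00
  5.13325032e-05  1.92140099e+00]
(array([2.35, 1.89, 4.6 ]), array([-0.12,  7.5 ,  0.3 ]))
```

Call:
carry_out --linear '[[0,0,0],[0,0,0],[0,0,0],[0,0,0],[0,0,0],[0,0,0],[0,0,0],[0,0,0],[0,0,0],[0,0,0]]' --angular '[[0,0.9,0],[0,1.8,0],[0,2.7,0],[0,3.6,0],[0,4.5,0],[0,5.4,0],[0,6.3,0],[0,7.5,0],[0,7.5,0],[0,7.5,0]]'

```text
time_s: 1.77
ee_pos: [0.3288, 0.203, 0.2946]
eef_rot: [3.135, -0.778, 0.048]
ft_force: [0.4, -0.3, 1.4]
width: 0.0385
```

```bash
python3 -c "
from h import *
s=env.state();print(s['ee_pos'],s['eef_rot'],s['width'],s['qpos'])
t=np.radians(45);d=np.array([np.sin(t),0,-np.cos(t)])
b=np.array([.4545,.148,.111])
print(move(b+d*(.019-.08),Rt(45)))"
```

```text
[0.3288497  0.20300911 0.29456039] [ 3.13450244 -0.77826976  0.04792263] 0.03850290046993729 [ 0.82353351 -0.55368432 -0.83475284  0.68107532 -0.51966658  2.1827075 ]
(array([-1.39,  1.93,  5.21]), array([-0.25,  0.07,  0.32]))
```

Call:
carry_out --linear '[[-0.2,0.2,0.6],[-0.4,0.5,1.2],[-0.6,0.8,1.8],[-0.8,1.1,2.5],[-1.0,1.4,3.2],[-1.2,1.6,3.9],[-1.3,1.8,4.6],[-1.4,1.93,5.2],[-1.4,1.93,5.2],[-1.4,1.93,5.2]]' --angular '[[0,0,0],[0,0,0],[0,0,0.1],[0,0,0.1],[-0.1,0,0.2],[-0.2,0,0.2],[-0.25,0,0.3],[-0.25,0.07,0.32],[-0.25,0.07,0.32],[-0.25,0.07,0.32]]'

```text
time_s: 2.6
ee_pos: [0.4318, 0.1697, 0.199]
eef_rot: [3.13, -0.751, -0.014]
ft_force: [0.3, 0.4, -0.5]
width: 0.0386
```

Run:
```python
from h import *
s=env.state();print(s['ee_pos'],s['eef_rot'],s['width'],s['qpos'])
t=np.radians(45);d=np.array([np.sin(t),0,-np.cos(t)])
b=np.array([.4545,.148,.111])
print(move(b+d*(.019),Rt(45)))
w,c=cam('wrist'),cam('side')
A=cv2.resize(w['image'],(400,300)); B=cv2.resize(c['image'][120:210,200:320],(400,300),interpolation=2)
cv2.imwrite('pics/p4.png',np.hstack([A,B])[:,:,::-1])
print(proj(w,[[.4545,.198,.111],[.4545,.098,.111]])*400/512)
print((proj(c,[s['ee_pos'],b])-[200,120])*400/120)
```

```text
[0.43181023 0.16965635 0.1989752 ] [ 3.12986535 -0.75119021 -0.01384677] 0.03863194287763696 [ 0.47903682 -0.35912413 -1.01041172  0.2356409  -0.33974917  1.94635722]
(array([-1.42,  0.67,  3.31]), array([ 0.2 ,  0.33, -0.09]))
[[156.82680915 119.43353512]
 [162.43694986 196.98253187]]
[[155.63461094  29.88869538]
 [177.72514038 130.78290742]]
```

View pics/p4.png

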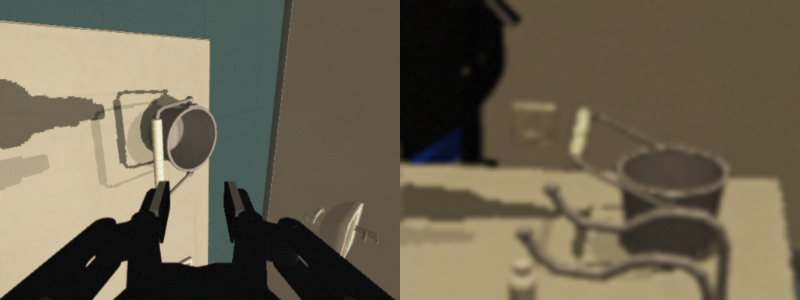

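Run:
```python
from h import *
for tau in (35,40):
  t=np.radians(tau);d=np.array([np.sin(t),0,-np.cos(t)])
  b=np.array([.4545,.148,.111])
  for k in(-.06,0): print(tau,k,b+d*(.019+k),move(b+d*(.019+k),Rt(tau)))
```

```text
35 -0.06 [0.43098337 0.148      0.14458523] (array([-1.18,  0.7 ,  1.34]), array([ 0.19, -1.33, -0.09]))
35 0 [0.46539795 0.148      0.09543611] (array([-1.45,  0.67,  3.33]), array([ 0.19, -1.33, -0.09]))
40 -0.06 [0.42814571 0.148      0.14240782] (array([-1.29,  0.7 ,  1.33]), array([ 0.19, -0.5 , -0.08]))
40 0 [0.46671296 0.148      0.09644516] (array([-1.4 ,  0.66,  3.33]), array([ 0.19, -0.5 , -0.08]))
```

Call:
carry_out --linear '[[-0.2,0.1,0],[-0.4,0.2,0.2],[-0.6,0.4,0.4],[-0.9,0.6,0.6],[-1.25,0.7,0.8],[-1.25,0.7,1.1],[-1.25,0.7,1.33],[-1.25,0.7,1.33],[-1.25,0.7,1.33],[-1.25,0.7,1.33]]' --angular '[[0,-0.4,0],[0,-0.85,0],[0.1,-0.85,0],[0.19,-0.85,-0.09],[0.19,-0.85,-0.09],[0.19,-0.85,-0.09],[0.19,-0.85,-0.09],[0.19,-0.85,-0.09],[0.19,-0.85,-0.09],[0.19,-0.85,-0.09]]'

```text
time_s: 3.53
ee_pos: [0.4338, 0.1543, 0.1539]
eef_rot: [3.134, -0.645, 0.003]
ft_force: [0.8, 0.1, -0.4]
width: 0.038
```

Run:
```python
from h import *
s=env.state();print(s['ee_pos'],s['eef_rot'],s['qpos'])
for tau in (38,):
  t=np.radians(tau);d=np.array([np.sin(t),0,-np.cos(t)])
  b=np.array([.4545,.148,.111])
  for k in(-.06,0,.005): print(tau,k,b+d*(.019+k),move(b+d*(.019+k),Rt(tau)))
```

```text
[0.43377927 0.15425907 0.15387065] [ 3.13366897e+00 -6.44762450e-01  2.78818200e-03] [ 0.36452583 -0.28641413 -1.01826191  0.22835757 -0.22191806  1.86498413]
38 -0.06 [0.42925788 0.148      0.14330844] (array([-0.33,  0.21,  0.19]), array([0.06, 0.18, 0.02]))
38 0 [0.46619757 0.148      0.0960278 ] (array([-0.3 ,  0.19,  2.19]), array([0.06, 0.18, 0.02]))
38 0.005 [0.46927588 0.148      0.09208774] (array([-0.29,  0.19,  2.36]), array([0.06, 0.18, 0.02]))
```

Run:
```python
from h import *
for tau in (30,):
  t=np.radians(tau);d=np.array([np.sin(t),0,-np.cos(t)])
  b=np.array([.4545,.148,.111])
  for k in(-.06,-.03,.003): print(tau,k,b+d*(.019+k),move(b+d*(.019+k),Rt(tau)))
```

```text
30 -0.06 [0.434      0.148      0.14650704] (array([-0.14,  0.21,  0.2 ]), array([ 0.06, -1.16,  0.02]))
30 -0.03 [0.449      0.148      0.12052628] (array([-0.26,  0.2 ,  1.19]), array([ 0.06, -1.16,  0.02]))
30 0.003 [0.4655     0.148      0.09194744] (array([-0.4 ,  0.19,  2.29]), array([ 0.06, -1.16,  0.02]))
```

Call:
carry_out --linear '[[-0.1,0.1,0],[-0.14,0.2,0.1],[-0.14,0.2,0.2],[-0.2,0.2,0.6],[-0.26,0.2,1.0],[-0.3,0.2,1.4],[-0.34,0.2,1.8],[-0.4,0.2,2.1],[-0.4,0.2,2.3],[-0.4,0.2,2.3]]' --angular '[[0,-0.6,0],[0.06,-1.16,0],[0.06,-1.16,0],[0.06,-1.16,0],[0.06,-1.16,0],[0.06,-1.16,0],[0.06,-1.16,0],[0.06,-1.16,0],[0.06,-1.16,0],[0.06,-1.16,0]]'

```text
time_s: 4.37
ee_pos: [0.4652, 0.1474, 0.0902]
eef_rot: [3.14, -0.523, 0.002]
ft_force: [-0.4, 0.2, -0.1]
width: 0.0388
```

Run:
```python
from h import *
s=env.state();print(s['ee_pos'],s['eef_rot'],s['qpos'],s['ft_force'])
w,c=cam('wrist'),cam('side')
A=cv2.resize(w['image'],(400,300)); B=cv2.resize(c['image'][120:210,200:320],(400,300),interpolation=2)
cv2.imwrite('pics/p5.png',np.hstack([A,B])[:,:,::-1])
```

```text
[0.46518251 0.14740185 0.09020525] [ 3.13962772e+00 -5.22512380e-01  1.99346446e-03] [ 0.26890689 -0.07414784 -0.97181799  0.16651985 -0.13392456  1.80351852] [-0.39848229  0.17295499 -0.10579854]
```

View pics/p5.png

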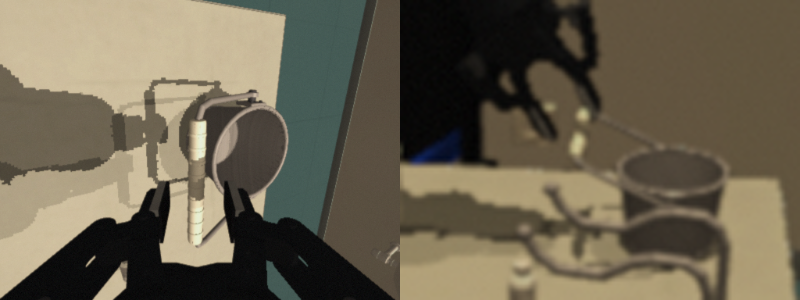

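Run:
```python
from h import *
s=env.state(); r=R.from_euler('xyz',s['eef_rot'])
for th in (28,34,40,46,52,58,64,70,76,82,88,92):
  a=np.radians(th); tau=min(30,max(0,30-(th-60)*28/30)); t=np.radians(tau)
  d=np.array([np.sin(t),0,-np.cos(t)]);n=np.array([np.cos(t),0,np.sin(t)])
  p=np.array([.540,.1475,.065])+.095*np.array([-np.cos(a),0,np.sin(a)])+d*.021+n*.004
  l,w=move(p,Rt(tau),s); print(th,round(tau),p.round(3),l,w)
```

```text
28 30 [0.47  0.148 0.093] [0.17 0.   0.02] [0.   0.   0.02]
34 30 [0.475 0.148 0.102] [ 0.46  0.   -0.14] [0.   0.   0.02]
40 30 [0.481 0.148 0.11 ] [ 0.76  0.   -0.27] [0.   0.   0.02]
46 30 [0.488 0.148 0.117] [ 1.08  0.   -0.37] [0.   0.   0.02]
52 30 [0.495 0.148 0.124] [ 1.41  0.01 -0.43] [0.   0.   0.02]
58 30 [0.504 0.148 0.129] [ 1.74  0.01 -0.46] [0.   0.   0.02]
64 26 [0.511 0.148 0.133] [ 2.02  0.01 -0.45] [ 0.01 -0.62  0.02]
70 21 [0.519 0.148 0.136] [ 2.28  0.01 -0.41] [ 0.01 -1.55  0.02]
76 15 [0.526 0.148 0.138] [ 2.53  0.01 -0.33] [ 0.01 -2.49  0.02]
82 9 [0.534 0.148 0.139] [ 2.78  0.01 -0.23] [ 0.01 -3.42  0.01]
88 4 [0.542 0.148 0.139] [ 3.01  0.01 -0.11] [ 0.01 -4.35  0.01]
92 0 [0.547 0.148 0.139] [ 3.16  0.01 -0.01] [ 0.01 -4.98  0.01]
```

Call:
carry_out --linear '[[0,0,0],[0,0,0],[0.1,0,0],[0.17,0,0.02],[0.3,0,-0.06],[0.46,0,-0.14],[0.6,0,-0.21],[0.76,0,-0.27],[0.92,0,-0.32],[1.08,0,-0.37]]' --angular '[[0,0,0],[0,0,0],[0,0,0],[0,0,0],[0,0,0],[0,0,0],[0,0,0],[0,0,0],[0,0,0],[0,0,0]]' --jaw 0.25

```text
time_s: 5.3
ee_pos: [0.4889, 0.1476, 0.1178]
eef_rot: [3.14, -0.524, 0.002]
ft_force: [-0.4, -0.2, -0.9]
width: 0.0215
```

Run:
```python
from h import *
s=env.state();print(s['ee_pos'],s['eef_rot'],s['width'],s['ft_force'])
w,c=cam('wrist'),cam('side')
A=cv2.resize(w['image'],(400,300)); B=cv2.resize(c['image'][120:210,200:320],(400,300),interpolation=2)
cv2.imwrite('pics/p6.png',np.hstack([A,B])[:,:,::-1])
```

```text
[0.48888837 0.14758931 0.11780597] [ 3.14047112e+00 -5.23958811e-01  1.51098271e-03] 0.021537096716031073 [-0.40506611 -0.21982535 -0.89487368]
```

View pics/p6.png

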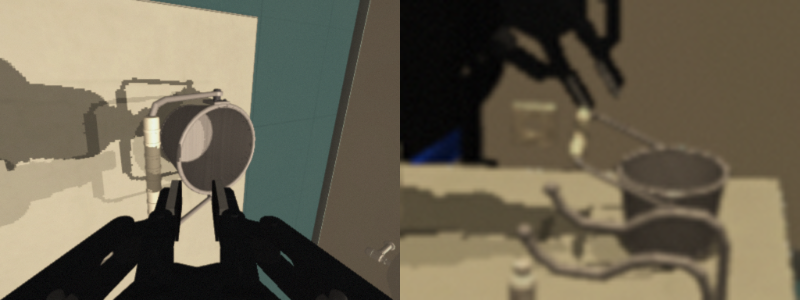

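Run:
```python
from h import *
import pickle
cs=pickle.load(open('c0.pkl','rb')); T,S=cs['top'],cs['side']
w=cam('wrist'); s=env.state()
f=lambda x,y,x0,y0:((x+.5)/5-.5+x0,(y+.5)/5-.5+y0)
pw=(152*1.28,119*1.28); ps=f(99,40,235,145); pt=f(53,256,130,140)
print('W-S',tri(w,pw,S,ps)); print('W-T',tri(w,pw,T,pt)); print('S-T',tri(S,ps,T,pt))
print('tcp px',proj(w,[s['ee_pos']])/1.28, 'cam',-w['R'].T@w['t'])
# rim centre & ears from wrist at 0.075
print('rim',onz(w,(217*1.28,148*1.28),.075))
```

```text
W-S (array([0.45592754, 0.19673112, 0.11304886]), np.float64(0.0024781428246349385))
W-T (array([0.45611792, 0.1972287 , 0.11542006]), np.float64(0.0006489535710799483))
S-T (array([0.45536099, 0.19776848, 0.11226048]), np.float64(0.0013451828359034876))
tcp px [[194.84642942 174.93131617]] cam [0.40603355 0.22965734 0.26389004]
rim [0.5412082  0.14912972 0.075     ]
```

Wrist: the bar at (152,118)-(150,200) now lies outside the lower finger, so it slipped off and the handle is still folded. I'll back off, re-insert and pinch it, then turn the tool with the handle.

Call:
carry_out --linear '[[0,0,-0.4],[0,0,-0.8],[0,0,-1.2],[0,0,-1.6],[-0.5,0,-1.8],[-1.03,0,-1.8],[-1.03,0,-1.8],[-1.03,0,-1.6],[-1.03,0,-1.3],[-1.03,0,-1.0]]' --angular '[[0,0,0],[0,0,0],[0,0,0],[0,0,0],[0,0,0],[0,0,0],[0,0,0],[0,0,0],[0,0,0],[0,0,0]]' --jaw 0.5

```text
time_s: 6.28
ee_pos: [0.4483, 0.1478, 0.1281]
eef_rot: [3.141, -0.526, 0.001]
ft_force: [0.1, 0.6, -0.3]
width: 0.0425
```

Run:
```python
from h import *
s=env.state(); print(s['ee_pos'],s['eef_rot'],s['qpos'])
t=np.radians(30);d=np.array([np.sin(t),0,-np.cos(t)])
for b in ([.456,.1478,.113],[.455,.1478,.112]): print(move(np.array(b)+d*.022,Rt(30),s))
w=cam('wrist'); save(w,'p7.png',(120,100,376,292),2.5)
print(((proj(w,[[.456,.1977,.113],[.456,.0977,.113],s['ee_pos']])-[120,100])*2.5).round())
import pickle; pickle.dump(w,open('w7.pkl','wb'))
```

```text
[0.44825365 0.14778415 0.12811894] [ 3.14088746e+00 -5.25526794e-01  1.33995949e-03] [ 0.28439094 -0.17251532 -0.93162759  0.30377275 -0.14125571  1.81731574]
(array([-0.03, -0.  ,  1.3 ]), array([ 0.  , -0.02,  0.01]))
(array([-0.08, -0.  ,  1.31]), array([ 0.  , -0.02,  0.01]))
[[324. 105.]
 [325. 435.]
 [327. 310.]]
```

View pics/p7.png

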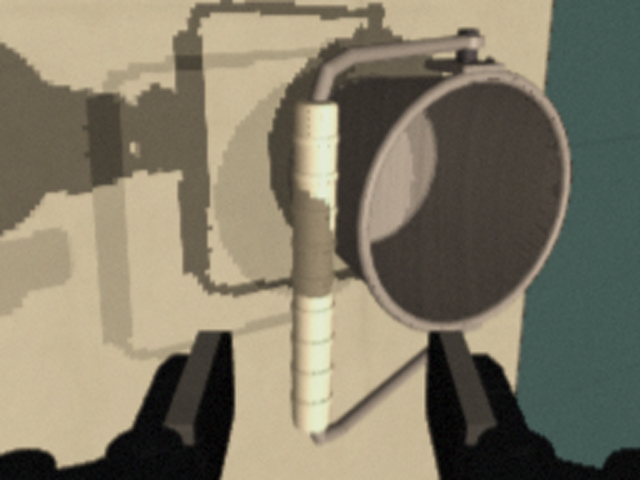

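Wrist: the bar runs (317,103)-(312,428), about 3 mm off my prediction, and lies between the open fingers (inner edges at 233 and 428). Inserting and pinching lightly.

Call:
carry_out --linear '[[-0.1,0,0.2],[-0.12,0,0.5],[-0.12,0,0.8],[-0.12,0,1.1],[-0.12,0,1.3],[-0.12,0,1.3],[-0.12,0,1.3],[-0.12,0,1.3],[-0.12,0,1.3],[-0.12,0,1.3]]' --angular '[[0,0,0],[0,0,0],[0,0,0],[0,0,0],[0,0,0],[0,0,0],[0,0,0],[0,0,0],[0,0,0],[0,0,0]]'

```text
time_s: 7.17
ee_pos: [0.4632, 0.1476, 0.0927]
eef_rot: [3.141, -0.524, 0.002]
ft_force: [0.0, 0.3, 0.3]
width: 0.0427
```

Call:
carry_out --linear '[[0,0,0],[0,0,0],[0,0,0],[0,0,0],[0,0,0],[0,0,0],[0,0,0],[0,0,0],[0,0,0],[0,0,0]]' --angular '[[0,0,0],[0,0,0],[0,0,0],[0,0,0],[0,0,0],[0,0,0],[0,0,0],[0,0,0],[0,0,0],[0,0,0]]' --jaw 0.0 --grip_force 20

```text
time_s: 8.0
ee_pos: [0.4629, 0.1475, 0.0921]
eef_rot: [3.14, -0.523, 0.002]
ft_force: [0.5, -0.2, -0.7]
width: -0.0002
```

Run:
```python
from h import *
s=env.state(); print(s['ee_pos'],s['eef_rot'],s['width'],s['ft_force'])
t=-s['eef_rot'][1]; d=np.array([np.sin(t),0,-np.cos(t)])
b=s['ee_pos']+d*-.021; H=np.array([.5405,b[1],.065])
v=b-H; print('bar',b,'rad',np.hypot(v[0],v[2]),np.degrees(np.arctan2(v[2],-v[0])))
```

```text
[0.46286477 0.14750162 0.09206089] [ 3.14029380e+00 -5.23323639e-01  1.71685297e-03] -0.00023368324760328552 [ 0.46456614 -0.22105719 -0.72668893]
bar [0.45236977 0.14750162 0.11025031] rad 0.09906830168031507 27.178153281658513
```

Run:
```python
from h import *
s=env.state()
w=cam('wrist');c=cam('side')
A=cv2.resize(w['image'][100:292,120:376],(400,300),interpolation=2); B=cv2.resize(c['image'][135:195,220:300],(400,300),interpolation=2)
cv2.imwrite('pics/p8.png',np.hstack([A,B])[:,:,::-1])
import pickle; pickle.dump((w,c),open('w8.pkl','wb'))
print((proj(w,[s['ee_pos'],[.456,.1977,.113],[.456,.0977,.113]])-[120,100])*400/256)
print((proj(c,[s['ee_pos'],[.456,.1977,.113],[.456,.0977,.113]])-[220,135])*5+[400,0])
```

```text
[[204.57530916 193.58548357]
 [218.09023062  84.7523098 ]
 [215.69508507 329.81486579]]
[[579.71625664 150.64605761]
 [574.10791352  86.91062155]
 [563.72132242 152.07509367]]
```

View pics/p8.png

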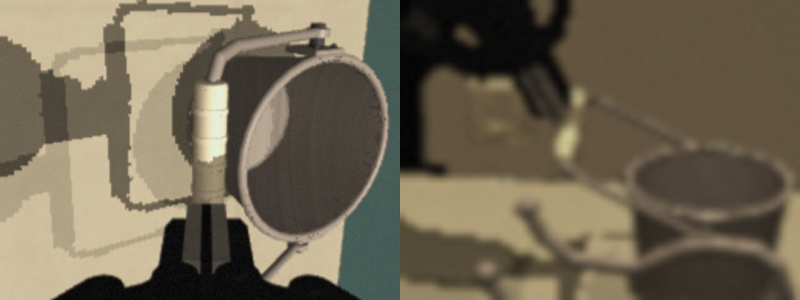

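Run:
```python
from h import *
import pickle
w,c=pickle.load(open('w8.pkl','rb')); s=env.state()
d=R.from_euler('xyz',s['eef_rot']).apply([0,0,1])
for k in (0,.01,.015,.02,.025,.03):
    X=s['ee_pos']-d*k; print(k,((proj(w,[X])-[120,100])*400/256).round(),((proj(c,[X])-[220,135])*5+[400,0]).round())
f=lambda x,y:((x+.5)/1.5625-.5+120,(y+.5)/1.5625-.5+100)
g=lambda x,y:((x-400+.5)/5-.5+220,(y+.5)/5-.5+135)
# bar far end
print(tri(w,f(212,85),c,g(579,91)))
print('camera',-w['R'].T@w['t'])
```

```text
0 [[205. 194.]] [[580. 151.]]
0.01 [[205. 205.]] [[572. 137.]]
0.015 [[205. 211.]] [[568. 131.]]
0.02 [[205. 218.]] [[564. 124.]]
0.025 [[204. 224.]] [[560. 117.]]
0.03 [[204. 232.]] [[556. 110.]]
(array([0.45652357, 0.19761668, 0.11087364]), np.float64(0.0030187221266808678))
camera [0.37939586 0.22944978 0.23760422]
```

Call:
carry_out --linear '[[0,0,-0.4],[0,0,-0.8],[0,0,-1.2],[0,0,-1.5],[0,0,-1.5],[0,0,-1.5],[0,0,-1.5],[0,0,-1.5],[0,0,-1.5],[0,0,-1.5]]' --angular '[[0,0,0],[0,0,0],[0,0,0],[0,0,0],[0,0,0],[0,0,0],[0,0,0],[0,0,0],[0,0,0],[0,0,0]]' --jaw 0.0

```text
time_s: 8.93
ee_pos: [0.4402, 0.1474, 0.1305]
eef_rot: [3.14, -0.522, 0.002]
ft_force: [0.1, 0.1, -0.1]
width: 0.0
```

Run:
```python
from h import *
s=env.state(); print(s['ee_pos'],s['eef_rot'],s['width'])
d=R.from_euler('xyz',s['eef_rot']).apply([0,0,1])
for n in('side','top','wrist'):
    c=cam(n); g=c['image'].astype(np.float32).mean(2)
    ks=np.arange(-20,61,4); p=proj(c,[s['ee_pos']-d*k/1000 for k in ks]).astype(np.float32)
    v=cv2.remap(g,p[:,0],p[:,1],1).ravel()
    print(n,p[5].round(),' '.join(f'{k}:{int(x)}' for k,x in zip(ks,v)))
```

```text
[0.44017572 0.14738221 0.13046252] [ 3.13997761e+00 -5.22425388e-01  1.70968993e-03] 2.665190692632538e-05
side [249. 153.] -20:134 -16:98 -12:81 -8:80 -4:81 0:80 4:80 8:82 12:82 16:81 20:79 24:67 28:52 32:51 36:49 40:50 44:51 48:49 52:45 56:43 60:37
top [157. 196.] -20:174 -16:158 -12:155 -8:159 -4:166 0:164 4:156 8:132 12:105 16:78 20:61 24:53 28:50 32:48 36:46 40:44 44:44 48:44 52:44 56:43 60:44
wrist [251. 224.] -20:199 -16:200 -12:200 -8:200 -4:196 0:201 4:203 8:148 12:9 16:11 20:10 24:9 28:9 32:8 36:11 40:9 44:9 48:10 52:11 56:11 60:15
```

Run:
```python
from h import *
s=env.state(); d=R.from_euler('xyz',s['eef_rot']).apply([0,0,1]); out=[]
for n in('side','top'):
    c=cam(n); p=proj(c,[s['ee_pos'],s['ee_pos']-d*.02,s['ee_pos']-d*.04]); x0,y0=(p[0]-[30,25]).astype(int)
    im=cv2.resize(c['image'][y0:y0+50,x0:x0+60],None,fx=6.66,fy=6.66,interpolation=2)
    im=np.clip(im.astype(float)*1.3,0,255).astype(np.uint8).copy()
    for q in p: cv2.drawMarker(im,tuple(int(v) for v in (q+.5-[x0,y0])*6.66),(255,0,0),0,10,1)
    out.append(im[:330,:399]); print(n,x0,y0)
cv2.imwrite('pics/p9.png',np.hstack(out)[:,:,::-1])
```

```text
side 218 128
top 126 171
```

View pics/p9.png

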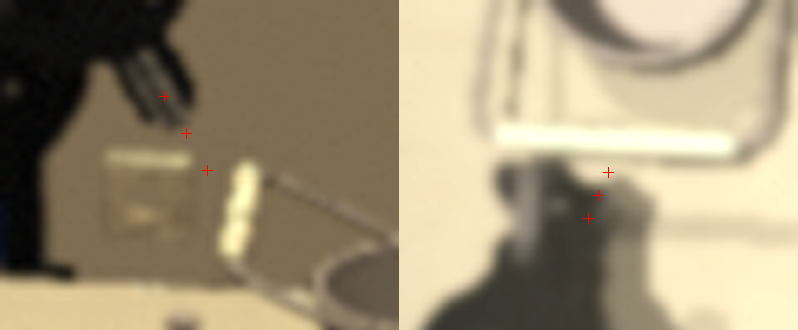

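Run:
```python
from h import *
s=env.state(); S,T=cam('side'),cam('top'); r=R.from_euler('xyz',s['eef_rot'])
g=lambda x,y,x0,y0:((x+.5)/6.66-.5+x0,(y+.5)/6.66-.5+y0)
for a,b in (((178,124),(530,158)),((183,120),(535,160)),((170,125),(525,155))):
    X,e=tri(S,g(*a,218,128),T,g(b[0]-399,b[1],126,171)); print(X,e,'tool frame off',r.inv().apply(X-s['ee_pos']))
w=cam('wrist'); print('cam in tool',r.inv().apply(-w['R'].T@w['t']-s['ee_pos']), r.inv().as_matrix()@w['R'].T)
print(s['qpos'])
```

```text
[0.43482366 0.17512832 0.14260413] 0.020362164089925854 tool frame off [ 0.00102804 -0.02763155 -0.01288514]
[0.43559135 0.17266755 0.145414  ] 0.016949178239722758 tool frame off [ 0.00309349 -0.02516664 -0.01493411]
[0.43353519 0.17705108 0.14154604] 0.025458144190017656 tool frame off [-0.00061393 -0.02955687 -0.0126135 ]
cam in tool [ 0.00056977 -0.08189111 -0.1678828 ] [[ 9.99999676e-01 -5.81833979e-04 -5.56127432e-04]
 [ 7.29143376e-04  9.47470959e-01  3.19840977e-01]
 [ 3.40820243e-04 -3.19841279e-01  9.47471076e-01]]
[ 0.2906418  -0.19176264 -0.93520427  0.32258835 -0.14421225  1.82286733]
```

Side: the closed fingertips end at (180,125), about 24 mm short of the reported TCP marked at (208,170). The wrist view fits that too. The bar was therefore only ever at the tips, and I need to insert about 20 mm deeper.

Call:
carry_out --linear '[[0,0,0],[0,0,0],[0,0,0],[0.05,0,0.3],[0.05,0,0.7],[0.05,0,1.1],[0.05,0,1.5],[0.05,0,1.9],[0.05,0,2.15],[0.05,0,2.15]]' --angular '[[0,0,0],[0,0,0],[0,0,0],[0,0,0],[0,0,0],[0,0,0],[0,0,0],[0,0,0],[0,0,0],[0,0,0]]' --jaw 0.45

```text
time_s: 10.17
ee_pos: [0.4735, 0.1472, 0.0746]
eef_rot: [3.14, -0.521, 0.002]
ft_force: [-0.2, -0.2, -0.4]
width: 0.0388
```

Call:
carry_out --linear '[[0,0,0],[0,0,0],[0,0,0],[0,0,0],[0,0,0],[0,0,0],[0,0,0],[0,0,0],[0,0,0],[0,0,0]]' --angular '[[0,0,0],[0,0,0],[0,0,0],[0,0,0],[0,0,0],[0,0,0],[0,0,0],[0,0,0],[0,0,0],[0,0,0]]' --jaw 0.22

```text
time_s: 11.0
ee_pos: [0.474, 0.1475, 0.076]
eef_rot: [3.14, -0.523, 0.002]
ft_force: [0.1, 0.2, -0.6]
width: 0.019
```

Run:
```python
from h import *
s=env.state(); print(s['ee_pos'],s['eef_rot'],s['width'],s['qpos'],s['ft_force'])
w=cam('wrist'); A=cv2.resize(w['image'][100:292,120:376],(400,300),interpolation=2)
c=cam('side'); B=cv2.resize(c['image'][135:195,220:300],(400,300),interpolation=2)
cv2.imwrite('pics/p10.png',np.hstack([A,B])[:,:,::-1])
```

```text
[0.47395014 0.14751509 0.07598134] [ 3.14034393e+00 -5.23448049e-01  1.69001871e-03] 0.019027752416856135 [ 0.26193374 -0.03049685 -0.98226315  0.11056581 -0.13019856  1.79749718] [ 0.11603172  0.22996881 -0.56340066]
```

View pics/p10.png

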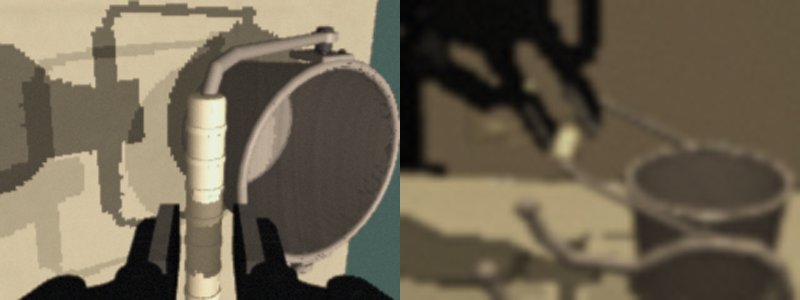

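Wrist: the bar (205,95)-(205,300) now passes between the fingers (tips at (165,205) and (255,205)). I'll swing it along the arc.

Run:
```python
from h import *
s=env.state()
for th in (30,34,40,46,52,58,64,70,76,82,88,91):
  a=np.radians(th); tau=min(30,max(0,30-(th-60))); t=np.radians(tau)
  d=np.array([np.sin(t),0,-np.cos(t)]);n=np.array([np.cos(t),0,np.sin(t)])
  p=np.array([.540,.1475,.065])+.095*np.array([-np.cos(a),0,np.sin(a)])+d*.042+n*.0035
  l,w=move(p,Rt(tau),s); print(th,round(tau),p.round(3),l,w)
```

```text
30 30 [0.482 0.148 0.078] [ 0.26 -0.    0.07] [0.   0.   0.01]
34 30 [0.485 0.148 0.084] [ 0.45 -0.   -0.03] [0.   0.   0.01]
40 30 [0.491 0.148 0.091] [ 0.76  0.   -0.16] [0.   0.   0.01]
46 30 [0.498 0.148 0.099] [ 1.08  0.   -0.26] [0.   0.   0.01]
52 30 [0.506 0.148 0.105] [ 1.4   0.   -0.32] [0.   0.   0.01]
58 30 [0.514 0.148 0.111] [ 1.73  0.   -0.35] [0.   0.   0.01]
64 26 [0.52  0.148 0.114] [ 1.96  0.   -0.34] [ 0.   -0.66  0.01]
70 20 [0.525 0.148 0.116] [ 2.15  0.   -0.3 ] [ 0.01 -1.66  0.01]
76 14 [0.531 0.148 0.117] [ 2.32  0.   -0.25] [ 0.01 -2.66  0.01]
82 8 [0.536 0.148 0.118] [ 2.5   0.   -0.18] [ 0.01 -3.66  0.01]
88 2 [0.542 0.148 0.118] [ 2.66  0.   -0.09] [ 0.01 -4.66  0.01]
91 0 [0.545 0.148 0.118] [ 2.76  0.   -0.03] [ 0.01 -5.    0.01]
```

Call:
carry_out --linear '[[0.15,0,0.04],[0.26,0,0.05],[0.36,0,0.02],[0.45,0,-0.03],[0.6,0,-0.1],[0.76,0,-0.16],[0.92,0,-0.21],[1.08,0,-0.26],[1.24,0,-0.29],[1.4,0,-0.32]]' --angular '[[0,0,0],[0,0,0],[0,0,0],[0,0,0],[0,0,0],[0,0,0],[0,0,0],[0,0,0],[0,0,0],[0,0,0]]'

```text
time_s: 11.93
ee_pos: [0.5061, 0.1476, 0.1059]
eef_rot: [3.14, -0.524, 0.002]
ft_force: [-0.4, 1.0, -0.4]
width: 0.0187
```

Run:
```python
from h import *
s=env.state(); print(s['ee_pos'],s['eef_rot'],s['width'],s['ft_force'])
w=cam('wrist'); A=cv2.resize(w['image'][100:292,120:376],(400,300),interpolation=2)
c=cam('side'); B=cv2.resize(c['image'][135:195,220:300],(400,300),interpolation=2)
cv2.imwrite('pics/p11.png',np.hstack([A,B])[:,:,::-1])
# bail: expected bar ends px
for th in (30,52): 
  a=np.radians(th);X=np.array([.54-.095*np.cos(a),.1978,.065+.095*np.sin(a)]); print(th,((proj(w,[X])-[120,100])*400/256).round(),((proj(c,[X])-[220,135])*5+[400,0]).round())
for th in (40,46,52,58,64,70,76,82,88,91):
  a=np.radians(th); tau=min(30,max(0,30-(th-60))); t=np.radians(tau)
  d=np.array([np.sin(t),0,-np.cos(t)]);n=np.array([np.cos(t),0,np.sin(t)])
  p=np.array([.540,.1475,.065])+.095*np.array([-np.cos(a),0,np.sin(a)])+d*.042+n*.0035
  l,w=move(p,Rt(tau),s); print(th,round(tau),p.round(3),l,w)
```

```text
[0.50614442 0.14760769 0.10587662] [ 3.14047316e+00 -5.23964880e-01  1.58471998e-03] 0.018685299045184768 [-0.43280539  0.95627582 -0.39503344]
30 [[81. 90.]] [[577.  88.]]
52 [[189. 100.]] [[616.  48.]]
40 30 [0.491 0.148 0.091] [-0.67  0.    0.17] [ 0.   -0.    0.01]
46 30 [0.498 0.148 0.099] [-0.35  0.    0.07] [ 0.   -0.    0.01]
52 30 [0.506 0.148 0.105] [-0.03  0.    0.01] [ 0.   -0.    0.01]
58 30 [0.514 0.148 0.111] [ 0.3   0.   -0.02] [ 0.   -0.    0.01]
64 26 [0.52  0.148 0.114] [ 0.54  0.   -0.01] [ 0.   -0.67  0.01]
70 20 [0.525 0.148 0.116] [0.72 0.   0.02] [ 0.   -1.67  0.01]
76 14 [0.531 0.148 0.117] [0.9  0.   0.08] [ 0.   -2.67  0.01]
82 8 [0.536 0.148 0.118] [1.07 0.01 0.15] [ 0.01 -3.67  0.01]
88 2 [0.542 0.148 0.118] [1.23 0.01 0.24] [ 0.01 -4.67  0.01]
91 0 [0.545 0.148 0.118] [1.33 0.01 0.3 ] [ 0.01 -5.    0.01]
```

View pics/p11.png

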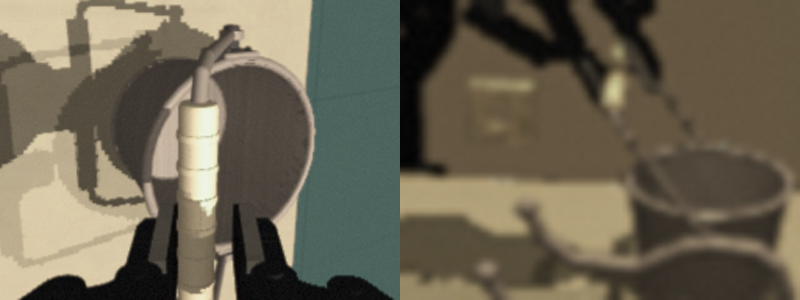

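The handle is up to about 50°, with the bar end at wrist pixel (197,105), and the pail hasn't moved. I'll continue the arc.

Call:
carry_out --linear '[[0.15,0,-0.01],[0.3,0,-0.02],[0.42,0,-0.02],[0.54,0,-0.01],[0.63,0,0],[0.72,0,0.02],[0.81,0,0.05],[0.9,0,0.08],[0.98,0,0.11],[1.07,0,0.15]]' --angular '[[0,0,0],[0,0,0],[0,-0.33,0],[0,-0.67,0],[0,-1.17,0],[0,-1.67,0],[0,-2.17,0],[0,-2.67,0],[0,-3.17,0],[0,-3.67,0]]'

```text
time_s: 12.87
ee_pos: [0.5361, 0.1476, 0.1178]
eef_rot: [3.141, -0.137, 0.001]
ft_force: [0.3, 0.5, -0.1]
width: 0.0186
```

Run:
```python
from h import *
s=env.state()
print(move([.5435,.1475,.118],Rt(0),s),s['qpos'])
c,t=cam('side'),cam('top')
# white bar detection in side/top
for n,k,b in(('side',c,(240,130,290,175)),('top',t,(135,150,190,200))):
    im=k['image'][b[1]:b[3],b[0]:b[2]].astype(int); g=im.min(2)
    m=(g>120 if n=='side' else g>185).astype(np.uint8); nn,l,st,ce=cv2.connectedComponentsWithStats(m)
    print(n,[(st[i].tolist(),(ce[i]+b[:2]).round(1).tolist()) for i in range(1,nn) if st[i][4]>5])
for th in (80,85,90):
  a=np.radians(th)
  for y in(.1978,.0978):
    X=np.array([.54-.095*np.cos(a),y,.065+.095*np.sin(a)]); print(th,y,proj(c,[X]).round(1),proj(t,[X]).round(1))
```

```text
(array([0.25, 0.  , 0.03]), array([ 0.01, -1.31,  0.01])) [ 0.1690364   0.26496214 -0.32601182  0.84476747 -0.02386895  1.73715769]
side [([36, 17, 3, 3, 7], [277.1, 148.3]), ([0, 42, 4, 3, 10], [241.2, 173.0]), ([5, 42, 19, 3, 31], [254.4, 173.4])]
top [([31, 13, 7, 1, 7], [169.0, 163.0])]
80 0.1978 [[277.  139.5]] [[136.6 164.4]]
80 0.0978 [[276.4 151.9]] [[174.2 164.9]]
85 0.1978 [[279.7 139.3]] [[136.6 161.3]]
85 0.0978 [[279.3 151.7]] [[174.2 161.8]]
90 0.1978 [[282.4 139.3]] [[136.7 158.2]]
90 0.0978 [[282.2 151.7]] [[174.3 158.7]]
```

Call:
carry_out --linear '[[0.05,0,0],[0.1,0,0],[0.17,0,0.03],[0.17,0,0.03],[0.17,0,0.03],[0.17,0,0.03],[0.17,0,0.03],[0.17,0,0.03],[0.17,0,0.03],[0.17,0,0.03]]' --angular '[[0,-0.4,0],[0,-0.9,0],[0,-1.31,0],[0,-1.31,0],[0,-1.31,0],[0,-1.31,0],[0,-1.31,0],[0,-1.31,0],[0,-1.31,0],[0,-1.31,0]]'

```text
time_s: 13.8
ee_pos: [0.5404, 0.1477, 0.1175]
eef_rot: [3.141, -0.002, 0.001]
ft_force: [0.1, -0.2, 0.2]
width: 0.019
```

Call:
carry_out --linear '[[0,0,0],[0,0,0],[0,0,0],[0,0,0],[0,0,0],[0,0,0],[0,0,0],[0,0,0],[0,0,0],[0,0,0]]' --angular '[[0,0,0],[0,0,0],[0,0,0],[0,0,0],[0,0,0],[0,0,0],[0,0,0],[0,0,0],[0,0,0],[0,0,0]]' --jaw 0.0 --grip_force 50

```text
time_s: 14.63
ee_pos: [0.541, 0.1477, 0.1175]
eef_rot: [3.141, -0.003, 0.001]
ft_force: [-0.6, -0.3, 5.6]
width: 0.0104
```

Run:
```python
from h import *
s=env.state(); print(s['ee_pos'],s['eef_rot'],s['width'],s['ft_force'])
c,t=cam('side'),cam('top')
b=(240,130,290,175)
im=c['image'][b[1]:b[3],b[0]:b[2]].astype(int); g=im.min(2)
nn,l,st,ce=cv2.connectedComponentsWithStats((g>110).astype(np.uint8))
print([(st[i].tolist(),(ce[i]+b[:2]).round(1).tolist()) for i in range(1,nn) if st[i][4]>5])
np.savez('before.npz',side=c['image'],top=t['image'])
```

```text
[0.5410154  0.14768312 0.11752852] [ 3.14062379e+00 -2.53651047e-03  1.06837941e-03] 0.010448219487047408 [-0.56789889 -0.3094377   5.59601647]
[([41, 17, 3, 3, 8], [282.1, 148.1]), ([0, 41, 25, 4, 77], [251.4, 172.9])]
```

Call:
carry_out --linear '[[0,0,-0.1],[0,0,-0.3],[0,0,-0.6],[0,0,-1.0],[0,0,-1.5],[0,0,-2.0],[0,0,-2.5],[0,0,-2.9],[0,0,-3.2],[0,0,-3.3]]' --angular '[[0,0,0],[0,0,0],[0,0,0],[0,0,0],[0,0,0],[0,0,0],[0,0,0],[0,0,0],[0,0,0],[0,0,0]]'

```text
time_s: 15.57
ee_pos: [0.5414, 0.1478, 0.2181]
eef_rot: [3.141, -0.004, 0.001]
ft_force: [-0.0, 0.7, -1.4]
width: 0.01
```

Run:
```python
from h import *
s=env.state(); print(s['ee_pos'],s['width'],s['ft_force'])
c=cam('side'); o=np.load('before.npz')['side']
# dark pail pixels at old place vs new
for X in([.5405,.147,.04],[.5405,.147,.14],[.5405,.097,.26],[.5405,.197,.26]):
    p=proj(c,[X])[0].round().astype(int); print(X,p,c['image'][p[1],p[0]],o[p[1],p[0]])
for yaw,p in ((0,[.37,.12,.217]),(-.16,[.37,-.2,.217])): print(move(p,Rt(0,yaw)))
sd=np.array([.4835,-.222]);u=np.array([np.cos(-.16),np.sin(-.16)])
for k in(-.125,-.06,0): print(k,sd+u*k)
```

```text
[0.54138724 0.14782701 0.21809689] 0.010008236938143697 [-0.02013889  0.70904776 -1.35624466]
[0.5405, 0.147, 0.04] [281 182] [120 105  83] [115 102  84]
[0.5405, 0.147, 0.14] [282 152] [48 43 37] [134 118  95]
[0.5405, 0.097, 0.26] [284 118] [142 126 103] [12 11 11]
[0.5405, 0.197, 0.26] [284 108] [114  99  72] [13 13 12]
(array([-5.71,  0.92,  0.  ]), array([ 0.01, -0.04,  0.01]))
(array([-5.720e+00,  1.159e+01,  1.000e-02]), array([ 0.  , -0.04,  1.54]))
-0.125 [ 0.36009659 -0.20208522]
-0.06 [ 0.42426636 -0.21244091]
0 [ 0.4835 -0.222 ]
```

Call:
carry_out --linear '[[-0.1,0,0],[-0.4,0.1,0],[-1.0,0.3,0],[-1.8,0.6,0],[-2.7,1.0,0],[-3.6,1.4,0],[-4.4,1.8,0],[-5.0,2.1,0],[-5.4,2.3,0],[-5.6,2.4,0]]' --angular '[[0,0,0],[0,0,0],[0,0,0],[0,0,0],[0,0,0],[0,0,0],[0,0,0],[0,0,0],[0,0,0],[0,0,0]]'

```text
time_s: 16.45
ee_pos: [0.3696, 0.075, 0.215]
eef_rot: [3.14, 0.001, 0.001]
ft_force: [0.4, 0.1, -2.2]
width: 0.0103
```

Call:
carry_out --linear '[[0,0.2,0],[0,0.6,0],[0,1.2,0],[-0.1,2.0,0],[-0.2,2.8,0],[-0.3,3.6,0],[-0.4,4.2,0],[-0.4,4.7,0],[-0.4,5.0,0],[-0.4,5.1,0]]' --angular '[[0,0,0.1],[0,0,0.2],[0,0,0.3],[0,0,0.5],[0,0,0.6],[0,0,0.8],[0,0,0.9],[0,0,1.0],[0,0,1.0],[0,0,1.0]]'

```text
time_s: 17.28
ee_pos: [0.3615, -0.0789, 0.2159]
eef_rot: [3.14, -0.002, -0.106]
ft_force: [0.3, 0.7, -2.3]
width: 0.01
```

Run:
```python
from h import *
s=env.state(); print(s['ee_pos'],s['eef_rot'],s['width'],s['ft_force'],s['qpos'])
print(move([.36,-.202,.217],Rt(0,-.16)))
```

```text
[ 0.36152822 -0.07889595  0.2159468 ] [ 3.14039548e+00 -2.26077834e-03 -1.05557975e-01] 0.010035347668690568 [ 0.27989597  0.70577315 -2.34473136] [-3.86288025e-01 -4.23899332e-02 -4.04030287e-01  1.20665201e+00
 -5.23942435e-04  1.29006697e+00]
(array([ 0.38,  4.09, -0.03]), array([ 0.01, -0.02,  0.52]))
```

Call:
carry_out --linear '[[0,0.1,0],[0,0.4,0],[0.1,0.9,0],[0.2,1.5,0],[0.3,2.1,0],[0.35,2.8,0],[0.38,3.4,0],[0.38,3.8,0],[0.38,4.0,0],[0.38,4.1,0]]' --angular '[[0,0,0.1],[0,0,0.1],[0,0,0.2],[0,0,0.3],[0,0,0.4],[0,0,0.4],[0,0,0.5],[0,0,0.52],[0,0,0.52],[0,0,0.52]]'

```text
time_s: 18.12
ee_pos: [0.3595, -0.2015, 0.2162]
eef_rot: [3.141, -0.002, -0.158]
ft_force: [-0.7, -0.3, -2.7]
width: 0.0101
```

Run:
```python
from h import *
s=env.state(); print(s['ee_pos'],s['eef_rot'],s['width'],s['ft_force'])
c,t=cam('side'),cam('top')
r=R.from_euler('xyz',s['eef_rot']); print('grasp px side/top for bar ends at z tcp+.042')
b=s['ee_pos']+[0,0,.042]; yv=np.array([np.sin(.16),np.cos(.16),0])
print(proj(c,[b+yv*.05,b-yv*.05]).round(1),proj(t,[b+yv*.05,b-yv*.05]).round(1))
p=proj(c,[b,b-[0,0,.16]]); print(p)
A=cv2.resize(c['image'][90:240,170:320],(400,400),interpolation=2)
B=cv2.resize(t['image'][130:280,230:380],(400,400),interpolation=2)
cv2.imwrite('pics/p12.png',np.hstack([A,B])[:,:,::-1])
import pickle; pickle.dump((c,t,s),open('w12.pkl','wb'))
```

```text
[ 0.35948034 -0.20147477  0.21617997] [ 3.14098047e+00 -2.00430298e-03 -1.58314444e-01] 0.010076897532742999 [-0.70838188 -0.2569915  -2.72840429]
grasp px side/top for bar ends at z tcp+.042
[[208.3 150.4]
 [193.6 167.8]] [[268.5 225.3]
 [309.1 232.5]]
[[201.28929766 158.71380693]
 [203.68571017 221.00932784]]
```

View pics/p12.png

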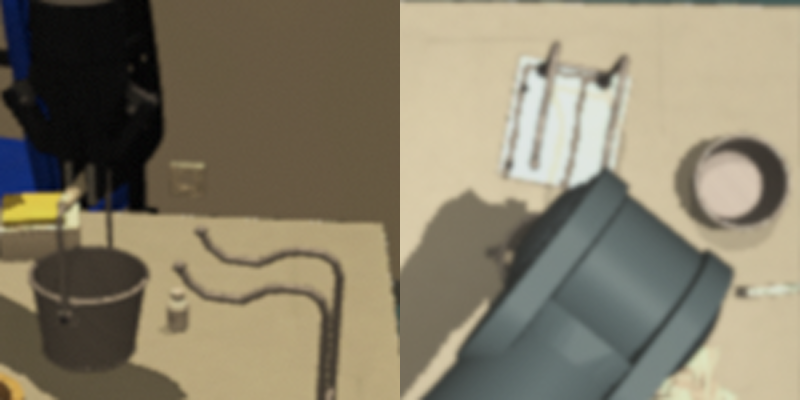

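Run:
```python
from h import *
import pickle
c,t,s=pickle.load(open('w12.pkl','rb'))
e=s['ee_pos']; yv=np.array([np.sin(.16),np.cos(.16),0])
for h in(.035,.042,.049,.056):
    b=e+[0,0,h]; L=[b-yv*.05,b-yv*.06-[0,0,.095],b-[0,0,.085],b+[0,0,-.16]-yv*.04]
    print(h,((proj(c,L)+.5-[170,90])*400/150).round().tolist())
# saddles / tips in the side view as a check on the stand estimate
sd=np.array([.4835,-.222,.19]);u=np.array([np.cos(.16),-np.sin(.16),0])
L=[sd-u*.036+yv*.034+[0,0,.023],sd-u*.036-yv*.034+[0,0,.023],sd+yv*.034-[0,0,.004],sd-yv*.034-[0,0,.004]]
print(((proj(c,L)+.5-[170,90])*400/150).round().tolist())
print(((proj(t,L)+.5-[230,130])*400/150+[400,0]).round().tolist())
```

```text
0.035 [[65.0, 217.0], [66.0, 327.0], [89.0, 283.0], [77.0, 381.0]]
0.042 [[64.0, 209.0], [65.0, 319.0], [88.0, 276.0], [76.0, 374.0]]
0.049 [[64.0, 201.0], [65.0, 312.0], [88.0, 268.0], [76.0, 367.0]]
0.056 [[64.0, 193.0], [65.0, 304.0], [88.0, 261.0], [76.0, 360.0]]
[[199.0, 229.0], [179.0, 264.0], [240.0, 262.0], [222.0, 299.0]]
[[536.0, 165.0], [606.0, 177.0], [540.0, 130.0], [609.0, 142.0]]
```

Side: the pail hangs level, with the near bar end at (66,199) and the ear at (66,320). The tips at (201,231) and (180,266) match the stand estimate to within 2 px. I'll lower a little, then advance over the tips.

Call:
carry_out --linear '[[0,0,0.1],[0,0,0.3],[0,0,0.6],[0,0,0.8],[0,0,0.87],[0.1,0,0.87],[0.3,0,0.87],[0.6,0,0.87],[0.9,0,0.87],[1.1,0,0.87]]' --angular '[[0,0,0],[0,0,0],[0,0,0],[0,0,0],[0,0,0],[0,0,0],[0,0,0],[0,0,0],[0,0,0],[0,0,0]]'

```text
time_s: 19.05
ee_pos: [0.394, -0.2069, 0.1906]
eef_rot: [3.14, -0.004, -0.158]
ft_force: [0.0, -0.7, -2.2]
width: 0.0103
```

Call:
carry_out --linear '[[0.3,0,0],[0.7,0,0],[1.1,0,0],[1.5,0,0],[1.9,0,0],[2.3,0,0],[2.6,0,0],[2.9,0,0],[3.1,0,0],[3.15,0,0]]' --angular '[[0,0,0],[0,0,0],[0,0,0],[0,0,0],[0,0,0],[0,0,0],[0,0,0],[0,0,0],[0,0,0],[0,0,0]]'

```text
time_s: 19.88
ee_pos: [0.4865, -0.2213, 0.1903]
eef_rot: [3.141, -0.002, -0.158]
ft_force: [-0.2, 0.4, -2.5]
width: 0.01
```

Run:
```python
from h import *
s=env.state(); print(s['ee_pos'],s['eef_rot'],s['width'],s['ft_force'])
print(move([.4855,-.222,.160],Rt(0,-.16)))
```

```text
[ 0.48649958 -0.22132475  0.19029675] [ 3.14074628e+00 -2.46597421e-03 -1.57709012e-01] 0.010032441051189717 [-0.21278029  0.43341891 -2.45667177]
(array([-0.03,  0.03,  1.01]), array([ 0.01, -0.02,  0.02]))
```

No contact on the way in. Lowering until the weight comes off.

Call:
carry_out --linear '[[0,0,0.1],[0,0,0.2],[0,0,0.35],[0,0,0.5],[0,0,0.6],[0,0,0.7],[0,0,0.8],[0,0,0.9],[0,0,1.0],[0,0,1.0]]' --angular '[[0,0,0],[0,0,0],[0,0,0],[0,0,0],[0,0,0],[0,0,0],[0,0,0],[0,0,0],[0,0,0],[0,0,0]]'

```text
time_s: 20.72
ee_pos: [0.4851, -0.2209, 0.1598]
eef_rot: [3.141, -0.001, -0.158]
ft_force: [0.9, 0.4, -2.5]
width: 0.0102
```

Call:
carry_out --linear '[[0,0,0.04],[0,0,0.08],[0,0,0.11],[0,0,0.14],[0,0,0.17],[0,0,0.17],[0,0,0.17],[0,0,0.17],[0,0,0.17],[0,0,0.17]]' --angular '[[0,0,0],[0,0,0],[0,0,0],[0,0,0],[0,0,0],[0,0,0],[0,0,0],[0,0,0],[0,0,0],[0,0,0]]'

```text
time_s: 21.55
ee_pos: [0.4855, -0.2212, 0.1554]
eef_rot: [3.141, -0.002, -0.158]
ft_force: [0.3, 0.1, -2.0]
width: 0.0101
```

Call:
carry_out --linear '[[0,0,0.03],[0,0,0.06],[0,0,0.09],[0,0,0.12],[0,0,0.12],[0,0,0.12],[0,0,0.12],[0,0,0.12],[0,0,0.12],[0,0,0.12]]' --angular '[[0,0,0],[0,0,0],[0,0,0],[0,0,0],[0,0,0],[0,0,0],[0,0,0],[0,0,0],[0,0,0],[0,0,0]]'

```text
time_s: 22.38
ee_pos: [0.4857, -0.2213, 0.1531]
eef_rot: [3.14, -0.003, -0.158]
ft_force: [-2.9, 1.2, 6.0]
width: 0.0105
```

Call:
carry_out --linear '[[0,0,0.03],[0,0,0.06],[0,0,0.09],[0,0,0.1],[0,0,0.1],[0,0,0.1],[0,0,0.1],[0,0,0.1],[0,0,0.1],[0,0,0.1]]' --angular '[[0,0,0],[0,0,0],[0,0,0],[0,0,0],[0,0,0],[0,0,0],[0,0,0],[0,0,0],[0,0,0],[0,0,0]]'

```text
time_s: 23.22
ee_pos: [0.4859, -0.2214, 0.1527]
eef_rot: [3.139, -0.005, -0.158]
ft_force: [-7.4, 4.8, 21.7]
width: 0.0104
```

Call:
carry_out --linear '[[0,0,-0.06],[0,0,-0.12],[0,0,-0.12],[0,0,-0.12],[0,0,-0.12],[0,0,-0.12],[0,0,-0.12],[0,0,-0.12],[0,0,-0.12],[0,0,-0.12]]' --angular '[[0,0,0],[0,0,0],[0,0,0],[0,0,0],[0,0,0],[0,0,0],[0,0,0],[0,0,0],[0,0,0],[0,0,0]]'

```text
time_s: 24.05
ee_pos: [0.4858, -0.2213, 0.1531]
eef_rot: [3.14, -0.003, -0.158]
ft_force: [-1.3, 0.9, 7.7]
width: 0.0104
```

Run:
```python
from h import *
c=cam('side'); s=env.state(); print(s['ft_force'],s['ee_pos'])
np.save('hang0.npy',c['image'])
e=s['ee_pos']; yv=np.array([np.sin(.16),np.cos(.16),0])
b=np.array([e[0],e[1],.196]); print('bar ends',proj(c,[b+yv*.05,b-yv*.05]).round(1).tolist(),'rim ctr',proj(c,[b-[0,0,.085]]).round(1))
x0,y0=225,165
im=c['image'][y0:y0+65,x0:x0+60].astype(int); g=im.min(2)
nn,l,st,ce=cv2.connectedComponentsWithStats((g>125).astype(np.uint8))
print([(st[i].tolist(),(ce[i]+[x0,y0]).round(1).tolist()) for i in range(1,nn) if st[i][4]>4])
```

```text
[-2.11142627  1.69511823  7.019117  ] [ 0.48575777 -0.22130684  0.15309306]
bar ends [[262.0, 180.8], [252.3, 200.9]] rim ctr [[256.6 223.3]]
[([0, 6, 32, 51, 775], [234.9, 194.2]), ([32, 8, 2, 7, 14], [257.5, 176.0]), ([49, 8, 11, 10, 59], [280.7, 178.0]), ([40, 22, 20, 11, 156], [276.2, 192.1]), ([40, 36, 20, 29, 338], [276.7, 210.8]), ([28, 39, 8, 7, 48], [256.6, 207.4])]
```

Supported. Open slowly to about 32 mm and watch for movement.

Call:
carry_out --linear '[[0,0,0],[0,0,0],[0,0,0],[0,0,0],[0,0,0],[0,0,0],[0,0,0],[0,0,0],[0,0,0],[0,0,0]]' --angular '[[0,0,0],[0,0,0],[0,0,0],[0,0,0],[0,0,0],[0,0,0],[0,0,0],[0,0,0],[0,0,0],[0,0,0]]' --jaw 0.4

```text
time_s: 24.93
ee_pos: [0.4855, -0.2211, 0.1524]
eef_rot: [3.141, -0.002, -0.158]
ft_force: [0.8, -0.4, -0.7]
width: 0.0341
```

Run:
```python
from h import *
c=cam('side'); s=env.state(); print(s['ft_force'],s['width'])
a=np.load('hang0.npy'); b=c['image']
# displacement of pail body between frames
A,B=[cv2.cvtColor(i,cv2.COLOR_RGB2GRAY).astype(np.float32)[205:250,235:285] for i in(a,b)]
print(cv2.phaseCorrelate(A,B,cv2.createHanningWindow(A.shape[::-1],cv2.CV_32F)), abs(A-B).mean())
np.save('hang1.npy',b)
```

```text
[0.38386632 0.09838476 0.39347655] 0.03432186293333559
((-0.15025513228435017, 0.44312522675674515), 1.010702315012614) 0.76065123
```

The pail stayed put, shifting less than 0.5 px, and the tool is unloaded. Retreating straight up.

Call:
carry_out --linear '[[0,0,-0.1],[0,0,-0.3],[0,0,-0.6],[0,0,-1.0],[0,0,-1.5],[0,0,-2.0],[0,0,-2.6],[0,0,-3.2],[0,0,-3.8],[0,0,-4.2]]' --angular '[[0,0,0],[0,0,0],[0,0,0],[0,0,0],[0,0,0],[0,0,0],[0,0,0],[0,0,0],[0,0,0],[0,0,0]]'

```text
time_s: 25.82
ee_pos: [0.4858, -0.2213, 0.2814]
eef_rot: [3.14, -0.005, -0.158]
ft_force: [0.1, 0.1, 0.2]
width: 0.0342
```

Call:
carry_out --linear '[[0,0,0],[0,0,0],[0,0,0],[0,0,0],[0,0,0],[0,0,0],[0,0,0],[0,0,0],[0,0,0],[0,0,0]]' --angular '[[0,0,0],[0,0,0],[0,0,0],[0,0,0],[0,0,0],[0,0,0],[0,0,0],[0,0,0],[0,0,0],[0,0,0]]'

```text
time_s: 26.65
ee_pos: [0.4852, -0.221, 0.2783]
eef_rot: [3.141, -0.002, -0.158]
ft_force: [-0.8, -0.2, 0.4]
width: 0.0343
```

Run:
```python
from h import *
c=cam('side'); s=env.state(); print(s['ft_force'],s['ee_pos'])
a=np.load('hang1.npy'); b=c['image']
A,B=[cv2.cvtColor(i,cv2.COLOR_RGB2GRAY).astype(np.float32)[205:250,235:285] for i in(a,b)]
print(cv2.phaseCorrelate(A,B,cv2.createHanningWindow(A.shape[::-1],cv2.CV_32F)), abs(A-B).mean())
c2=cam('side')['image']; print('still',abs(c2[170:250,230:290].astype(int)-b[170:250,230:290]).mean())
c3=cam('side'); A=cv2.resize(c3['image'][130:265,200:335],(500,500),interpolation=2)
cv2.imwrite('pics/p13.png',A[:,:,::-1])
yv=np.array([np.sin(.16),np.cos(.16),0]);bb=np.array([.4855,-.2212,.196])
print(((proj(c,[bb+yv*.05,bb-yv*.05,bb-[0,0,.085],bb-yv*.06-[0,0,.095]])+.5-[200,130])*500/135).round().tolist())
```

```text
[0.05854982 0.53891409 0.26257699] [ 0.48520632 -0.22101029  0.27835334]
((-0.15938394615530171, 0.4785104208375728), 0.861776968214247) 1.0393555
still 0.6017361111111111
[[231.0, 190.0], [195.0, 264.0], [211.0, 347.0], [189.0, 413.0]]
```

Run:
```python
from h import *
c=cam('side'); im=c['image']; g=im.astype(int).mean(2)
m=((g<80)).astype(np.uint8)
print('rows: dark extent'); 
for y in range(214,252,3):
    xs=np.where(m[y,225:290])[0]+225; print(y,xs.min() if len(xs) else None,xs.max() if len(xs) else None,len(xs))
yv=np.array([np.sin(.16),np.cos(.16),0]);u=np.array([np.cos(.16),-np.sin(.16),0]);bb=np.array([.4855,-.2212,.196])
for h,r in((.075,.05),(.04,.045),(0.0,.04)):
    print(h,proj(c,[bb-[0,0,.16-h]-u*r,bb-[0,0,.16-h]+u*r,bb-[0,0,.16-h]-yv*r]).round(1).tolist())
# bar brightness along its length
P=proj(c,[bb+yv*t for t in np.linspace(-.045,.045,7)]).round().astype(int); print([im[q[1],q[0]].tolist() for q in P])
# bystanders unmoved
import pickle; T0=pickle.load(open('c0.pkl','rb'))
S0=T0['side']['image'].astype(int)
for n,(x0,y0,x1,y1) in {'beaker':(203,272,262,335),'vial_b':(185,268,202,293),'vial_a':(230,195,244,216)}.items(): print(n,abs(S0[y0:y1,x0:x1]-im[y0:y1,x0:x1]).mean().round(2))
```

```text
rows: dark extent
214 245 267 23
217 240 273 34
220 238 276 39
223 237 276 40
226 238 276 39
229 235 273 35
232 236 276 27
235 236 276 25
238 237 276 40
241 237 289 41
244 237 289 40
247 238 289 37
250 238 289 39
0.075 [[235.5, 220.5], [278.0, 226.1], [251.6, 234.8]]
0.04 [[237.6, 233.5], [275.2, 238.7], [251.9, 246.8]]
0.0 [[239.6, 247.9], [272.5, 252.7], [252.1, 260.0]]
[[144, 127, 96], [205, 189, 141], [194, 172, 129], [169, 150, 109], [135, 119, 86], [135, 119, 86], [137, 120, 88]]
beaker 9.6
vial_b 9.19
vial_a 17.27
```

Run:
```python
from h import *
import pickle
T0=pickle.load(open('c0.pkl','rb')); im=cam('side')['image']; S0=T0['side']['image']
for n,(x0,y0,x1,y1) in {'beaker':(203,272,262,335),'vial_b':(185,268,202,293),'vial_a':(230,195,244,212)}.items():
    w=im[y0-12:y1+12,x0-12:x1+12]; r=cv2.matchTemplate(w,S0[y0:y1,x0:x1],cv2.TM_CCOEFF_NORMED); _,v,_,l=cv2.minMaxLoc(r); print(n,round(v,3),l[0]-12,l[1]-12)
s=env.state(); print(s['time_s'],s['ee_pos'],s['dq'].round(3))
print(env.close_job())
```

```text
beaker 0.99 0 0
vial_b 0.947 0 0
vial_a 0.988 0 0
26.9 [ 0.48520947 -0.22099803  0.27837651] [-0.     0.    -0.001  0.001 -0.002  0.   ]
the job is handed in; nothing more can be done
None
```

The pail is hanging by its handle from both saddles, level and still, with the gripper clear above it. I handed the job in at about 27 s on the robot's clock, and no verdict was reported. I swung the folded handle up with the bar caged between tilted fingers while the pail stood on the desk. I then gripped the upright bar, lifted it, and came in over the prong tips with the rim below the rods. I lowered until the saddles took the load and released.

**Last checks:**
- **Seating:** contact came with the bar at about 0.198 m, against an expected 0.196 m.
- **Level:** in the side view the pail's outline matches a level hang to about 2 px.
- **Stillness:** the pail shifted less than 0.5 px both on release and again on retreat, and two successive frames differed only at image-noise level. After retreat the tool force was near zero.
- **Bystanders:** beaker and both vials matched their starting positions with 0 px shift.

**What failed or disagreed:**
- **First two tries at the bar missed it:** one was a swing, the other a pinch that closed on nothing. In the images the fingertips end about 24 mm short of the reported TCP, so I inserted deeper and it then worked.
- **Lowering overshot:** the contact force peaked at about 22 N, so I backed off before opening.
- **Final picture not seen:** the viewer limit was already reached, so the final state was checked only by numbers. Sampled colours showed the ivory bar along only part of its length, so I did not confirm the bar's whole span that way.

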